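Lock the cam switch, then set the transformer dial

TASK

Get the test bench ready: on the sloping plywood rig, turn the cam knob clockwise until its sprung plunger drops home into the hidden notch of the cam, and leave it locked there. Only then turn the dial of the bench transformer clockwise until its pointer stands at the marker clip on its scale. Let go of both and do not disturb the other things on the bench.

Things in the scene. Friction and masses are not known exactly. Their poses are not given: they have to be found in the camera images.
- cam_grip (a point): Point on the axis of the cam knob at the height to grip its black bar (76 long, 18 wide, 40 mm high; top 18 mm above this point). The bar stands on a round flange, 100 mm across, whose face is 22 mm below this point; nothing else within 100 mm rises above the flange. z: the axis, outward, tilted 25 degrees from vertical to the rig's low front; x: along the bar to its white line, turning with it.
- cam_knob (a joint): Turn of the cam knob in rad, growing clockwise seen from outside (about -z). It starts at 0 to 0.4, stops at -0.15 and 3.6, and takes up to 0.3 N m. The cam's single notch arrives at some value from 1.85 to 2.75, different each time, and cannot be seen. There the knob pulls itself on over 0.2 rad, then turns stiffly and stays held when released. Forced on (about 0.6 N m), it climbs out.
- rig: The plywood easel with the cam switch: base board 300 x 200 x 18 mm, panel sloping 25 degrees, white enclosure 215 x 150 mm. Origin under the base's centre; -x: its low front; z up.
- plunger (a joint): The sprung plunger (cam follower) on the high side of the knob: a steel rod of 10 mm diameter with a roller on its nose, in a guide, with a black cross bar of 60 x 13 x 18 mm on its outer end. Travel towards the knob's axis in m: 0.0005 to 0.0015 when it rides on the rim of the cam, about 0.008 when it has dropped home into the notch (it rides on until the notch arrives). A spring of about 10 N drives it.
- plunger_tail (a point): Centre of the top of the plunger's black cross bar, about 105 mm from the knob's axis when riding on the rim and 98 mm when home. x: away from the knob's axis, up the slope; z: parallel to the knob's axis.
- dial_grip (a point): Point on the vertical axis of the transformer's round black dial knob (50 mm diameter) at the height to grip; the knob's top is 18 mm above it, the foot disc (72 mm diameter) 24 mm and the fixed scale plate (160 mm diameter) 30 mm below. z up; -x: towards the pointer, turning with the dial. It turns clockwise from above with 0.08 N m of friction and stays where it is left.
- variac: The bench transformer: blue box 180 x 180 mm, its scale plate 118 mm above the table. Origin under its centre, in line with the dial's axis.
- dial_pointer (a point): Tip of the steel pointer blade of the dial, 58 mm from the dial's axis and 24 mm below point dial_grip.
- marker_tip (a point): Tip of the dark steel marker clip (18 x 8 x 12 mm, on the rim of the scale): the place, 58 mm from the dial's axis, where the pointer's tip has to stand. It lies 0.5 to 1.45 rad clockwise of the pointer at the start; the clip itself is stiff and stays.
- screwdriver: Bystander: red-handled screwdriver, 200 mm long, lying between the rig and the transformer. Origin at its underside.
- breaker: Bystander: white circuit breaker, 36 x 70 x 57 mm, standing on the rig's base board in front of the sloping panel. Origin under its centre.
- tape_reel: Bystander: reel of black tape, 70 mm in diameter, 19 mm high. Origin under its centre.
- meter: Bystander: yellow multimeter lying flat, 80 x 150 x 41 mm. Origin under its centre.
- back_box: Bystander: open steel back box, 86 x 86 x 45 mm. Origin under its centre.
- spanner: Bystander: steel spanner, lying. Origin at its underside.

How it is judged (in metres and radians):
On the way, in this order (a step that is already met when the one before it is completed fails the run):
1. the plunger has dropped home into the cam's notch (value of joint plunger above 0.006 m), for 0.3 s.
2. the dial's pointer stands at the marker clip (value of joint plunger above 0.006 m and horizontal distance between dial_pointer and marker_tip below 0.005 m), for 0.2 s.
At the end, for the whole second after the job is handed in: The plunger is home in the notch (its joint above 6 mm, of about 8 mm), the dial's pointer tip stands within 5 mm of the marker's tip, at rest (all of step 2 and velocity of joint dial between -0.05 and 0.05 rad/s); the robot touches nothing.
It fails at once if the dial is turned (more than 15 mm at the pointer) before the plunger is home (distance of dial_pointer from where it was at the start of the episode above 0.015 m and value of joint plunger below 0.004 m).
It fails at once if the marker clip is shifted by more than 8 mm (distance of marker_tip from where it was at the start of the episode above 0.008 m).
It fails at once if a bystander is moved by more than 30 mm (distance of any of screwdriver, breaker, tape_reel, meter, back_box, spanner from where it was at the start of the episode above 0.03 m).
It also fails if it takes over 67 s, if anything falls off the work surface, if the arm or the gripper's body presses on something with over 40 N, if the wrist force passes 120 N, or if a joint passes its speed limit or range.

ROBOT

A 6-joint arm with a two-finger parallel gripper is mounted at the origin on the work surface. World frame = base frame: x ahead of the robot, y to its left, z up, the work surface at z = 0. Lengths are in m, angles in degrees, forces in N, time in s.
With the tool pointing down it reaches from about 0.35 to 1 m from the base axis. Payload 7.1 kg.
Tool frame: the origin (TCP) lies at the very end of the fingers, on their centre line; the grasp point (between the pads) lies pinch_z behind it (pinch_z is the distance from the TCP to the grasp point, in m); z points along the fingers, y is the line along which they close (so a half turn about z gives the same grasp; the last joint's range is limited). The gripper opens to 85 mm and grips with 20 to 120 N. Pads are 22 mm wide; open, the fingers measure 114 mm over their backs; the gripper's body (76 mm by 85 mm) begins 54 mm behind the grasp point. The pads swing forward as they close: fully open they stand 13 mm farther back than shut.
Start: joints at [73.682, 24.242, 93.386, -0, 62.372, -1.089], TCP at [0.164, 0.603, 0.231] pointing down, gripper open.
Joint ranges: [-172.04, 172.04], [-51.8, 120.97], [4.93, 147.93], [-75.15, 255.16], [6.16, 154.13], [-145.62, 145.62]. Speed limits (degrees/s): [136.94, 136.94, 172.46, 180, 180, 180].

INTERFACE

Orientations are given as a 3x3 rotation matrix whose columns are the frame's x, y, z axes.
In Python, from plant import state, snapshot, camera_model, close_job, pinch_z gives the robot as it stands. The module is installed in compiled form; this text tells all that it offers.
- The arm moves only by the tool jog_arm, never from a script. Its argument "commands" is a list of rows, each an object of numbers: "x", "y", "z": the shift along the tool's x, y, z in m; "yaw": the turn about the tool's z in degrees; "claw": the opening, from -1 (shut) to 1 (fully open). A call has 1 to 12 rows; each row shifts and turns the commanded pose from where the row before left it, along the tool's axes as they then stand; what a row does not reach is not made up. A row lasts 1/10 s, in which the tool goes at most 50 mm and 8.59 degrees, less where a joint would pass 70% of its speed; a pose out of reach is approached as far as the arm can. A call with a gripper value outside its range is refused whole. The fingers move at their own pace and stop on an object; "force" is the grip in N (left out, the last holds). Time passes only in rows, so rows that do not move let the fingers close. It gives the time, the measured TCP pose, the force, the opening and the grip force at its end, in the units of the state.
- state(): the state, without advancing time (a new reading comes with each control period).
- snapshot(name): name is "scene" or "top"; returns the picture (384x512x3 uint8, red, green, blue); there is no depth.
- camera_model(name): a dict with "K" (3x3 intrinsics, pixels), "pose" (4x4, takes a point from camera to world coordinates). Camera axes: x right, y down, z forward; pixel columns grow to the right and rows downward; lengths in m; the calibration is good to about 2 mm. A picture is of the moment at which its call begins. camera_model takes no time and is no camera call.
- close_job(): hands the job in; it is judged then, once.
The state is a dict: "time_s": time; "joints": joint angles; "joint_vel": joint speeds; "joint_efforts": joint torques, N m; "position": TCP position; "orientation": TCP orientation; "wrist_force": force on the tool from outside, world axes, zero at the start; "wrist_torque": the same for the moment, N m; "opening": opening from 0.0 (shut) to 1.0 (fully open); "grasp_force": force on a finger pad.
Only numpy, scipy, OpenCV 4.12 (cv2) and the standard library are available. Lean on these libraries where they do the work, as an engineer would, in place of code of your own. Each camera call takes 0.05 s, during which the arm holds its last target. There are 200 camera calls.

## Working session

There is one attempt and no reset: what is moved stays moved. The work goes in short steps, Python scripts to look and compute and a tool call to move; the robot and the scene stay as the last step left them, time stands still between calls to the robot, and variables do not carry over. Pictures are saved under pics/ and viewed, at most 10 in all, crops included, and the job is handed in when it is done.

Besides the shell and the picture viewer there is one more tool, called as name([rows], argument=value, ...), one row to a line, values as JSON. jog_arm: Moves the arm, as the interface text tells. Its arguments: {"type":"object","properties":{"commands":{"type":"array","items":{"type":"object","properties":{"x":{"type":"number"},"y":{"type":"number"},"z":{"type":"number"},"yaw":{"type":"number"},"claw":{"type":"number"}}}},"force":{"type":"number"}},"required":["commands"]}

```bash
mkdir -p pics
python3 - <<'E'
from plant import *
import cv2,numpy as np
for n in("scene","top"):
    im=snapshot(n);cv2.imwrite(f"pics/{n}0.png",cv2.resize(im[:,:,::-1],(800,600),interpolation=cv2.INTER_CUBIC));np.save(f"pics/{n}0.npy",im)
    m=camera_model(n);print(n,np.round(m["K"],1).tolist(),np.round(m["pose"],3).tolist())
print(pinch_z if not callable(pinch_z) else pinch_z());s=state();print(s)
E
```

```text
scene [[346.7, 0.0, 264.0], [0.0, 346.7, 191.0], [0.0, 0.0, 1.0]] [[-0.81, 0.453, -0.374, 0.972], [0.587, 0.617, -0.524, 0.56], [-0.007, -0.644, -0.765, 0.933], [0.0, 0.0, 0.0, 1.0]]
top [[405.2, 0.0, 256.6], [0.0, 405.2, 190.4], [0.0, 0.0, 1.0]] [[0.018, -0.996, 0.083, 0.471], [-0.999, -0.021, -0.024, 0.033], [0.026, -0.083, -0.996, 1.379], [0.0, 0.0, 0.0, 1.0]]
0.0187
{'time_s': 0.1, 'joints': array([ 7.36828495e+01,  2.42808171e+01,  9.34258764e+01,  8.36454156e-05,
        6.23736726e+01, -1.08796174e+00]), 'joint_vel': array([-0.01382604, -0.12986361, -0.04116158, -0.06237815,  0.04228195,
        0.04837965]), 'joint_efforts': array([ 2.45190961e-06, -5.58427227e+01, -2.82446355e+01, -7.91199409e-05,
        3.07764254e-03,  2.30635965e-05]), 'position': array([0.16400591, 0.60259096, 0.23062318]), 'orientation': array([[-9.64882616e-01,  2.62681139e-01, -3.95321584e-04],
       [ 2.62681435e-01,  9.64881678e-01, -1.34578997e-03],
       [ 2.79249099e-05, -1.40237299e-03, -9.99999016e-01]]), 'wrist_force': array([-1.01856109, -0.18145327,  0.45858076]), 'wrist_torque': array([ 0.00122862,  0.03718026, -0.02206889]), 'grasp_force': 0.0, 'opening': 1.0018898052366478}
```

View pics/top0.png

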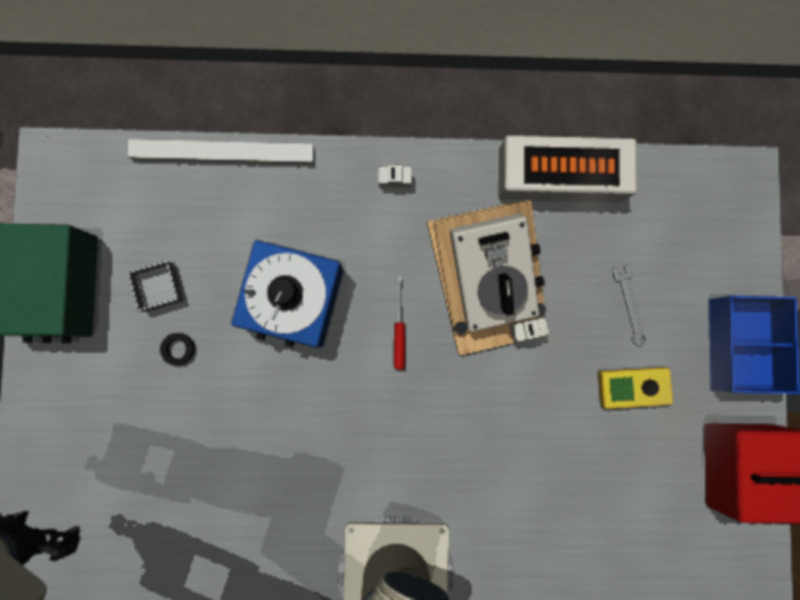

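View pics/scene0.png

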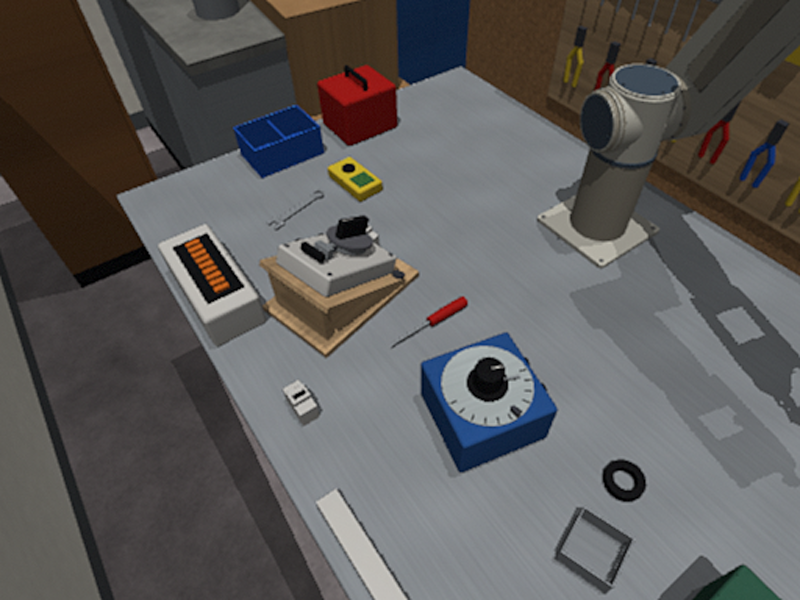

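The top view shows the rig at about (500,285), its low front towards the robot, with the bar nearly along the slope. The transformer is at (285,292), with its pointer towards the lower left and the clip at about (250,292). The scene view shows the knob at (350,230), the plunger at (315,248), the dial at (490,375) and the clip at (516,410). Next I'll make an enlarged composite.

Run:
```python
import cv2,numpy as np
t=np.load("pics/top0.npy");s=np.load("pics/scene0.npy")
def c(im,x,y,w=80,h=60): return cv2.resize(im[y:y+h,x:x+w,::-1],(400,300),interpolation=cv2.INTER_CUBIC)
g=np.vstack([np.hstack([c(t,275,135),c(t,145,155)]),np.hstack([c(s,175,130),c(s,270,210)])])
g=np.clip(255*(g/255.)**0.6,0,255).astype(np.uint8)
cv2.imwrite("pics/comp.png",g)
```

```text
(no output)
```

View pics/comp.png

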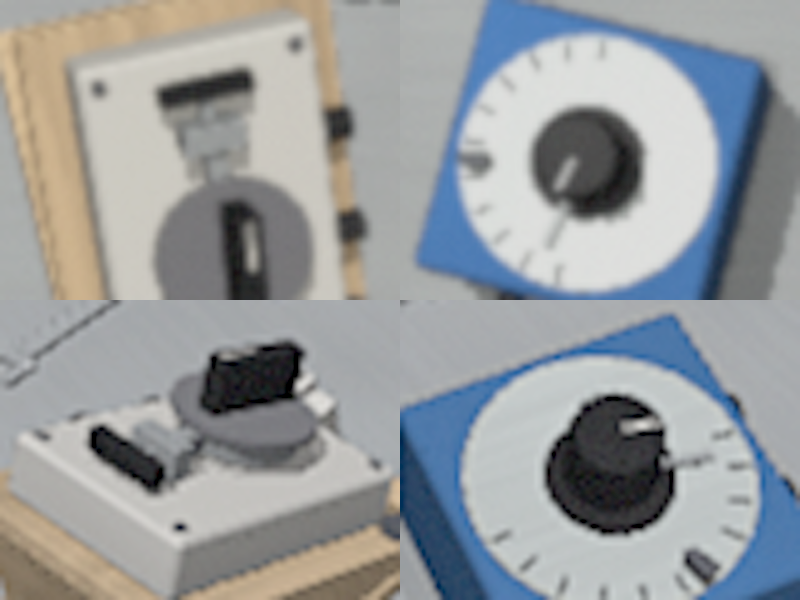

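The composite shows four things. In the top view the plunger bar is at crop (205,88) and the flange centre is near (234,255). In the scene view the flange is around (245,415) and the plunger bar around (128,458). The pointer tip and clip are clear in both views.

```bash
cat > h.py <<'E'
import cv2,numpy as np
from plant import camera_model
CM={n:camera_model(n) for n in("top","scene")}
def ray(n,p):
    m=CM[n];P=np.array(m["pose"]);d=np.linalg.inv(m["K"])@[p[0],p[1],1];d=P[:3,:3]@d
    return P[:3,3],d/np.linalg.norm(d)
def plane(n,p,z):
    o,d=ray(n,p);return o+d*(z-o[2])/d[2]
def tri(pt,ps):
    a,u=ray("top",pt);b,v=ray("scene",ps)
    t=np.linalg.lstsq(np.c_[u,-v],b-a,rcond=None)[0]
    p,q=a+u*t[0],b+v*t[1];return (p+q)/2,np.linalg.norm(p-q)
def proj(n,X):
    m=CM[n];P=np.linalg.inv(m["pose"]);c=P[:3,:3]@X+P[:3,3];c=np.array(m["K"])@c;return c[:2]/c[2]
def blobs(im,mask,box,amin=15):
    x,y,w,h=box;M=np.zeros(im.shape[:2],np.uint8);M[y:y+h,x:x+w]=mask[y:y+h,x:x+w]
    cs,_=cv2.findContours(M,cv2.RETR_EXTERNAL,cv2.CHAIN_APPROX_NONE)
    return [c for c in cs if cv2.contourArea(c)>=amin]
E
python3 - <<'E'
from h import *
for n,bx in(("top",(275,135,80,85)),("scene",(175,130,90,70))):
    im=np.load(f"pics/{n}0.npy");v=im.max(2).astype(int);sat=v-im.min(2)
    for lab,lo,hi in(("dark",0,45),("grey",45,115)):
        mk=((v>=lo)&(v<hi)&(sat<30)).astype(np.uint8)
        for c in blobs(im,mk,bx):
            e=cv2.fitEllipse(c) if len(c)>5 else None;r=cv2.minAreaRect(c)
            print(n,lab,cv2.contourArea(c),np.round(cv2.boundingRect(c)),"ell",np.round(e[0],1),np.round(e[1],1),round(e[2]),"rect",np.round(r[0],1),np.round(r[1],1),round(r[2]))
# dial
for n,bx in(("top",(145,155,80,70)),("scene",(265,210,95,95))):
    im=np.load(f"pics/{n}0.npy");v=im.max(2).astype(int);sat=v-im.min(2)
    for lab,mk in(("white",(v>140)&(sat<30)),("dark",v<60)):
        for c in blobs(im,mk.astype(np.uint8),bx):
            e=cv2.fitEllipse(cv2.convexHull(c)) if len(cv2.convexHull(c))>5 else ((0,0),(0,0),0)
            print(n,"dial",lab,cv2.contourArea(c),cv2.boundingRect(c),np.round(e[0],1),np.round(e[1],1))
E
```

```text
top dark 16.0 [343 177   5   6] ell [344.9 179.8] [4.4 5.2] 6 rect [345.  179.5] [4. 5.] 0
top dark 187.5 [319 175  10  27] ell [323.5 187.6] [ 8.6 29.6] 174 rect [323.5 187.9] [26.4  8.7] 84
top dark 15.5 [340 157   5   6] ell [342.3 159.3] [4.1 5.8] 178 rect [342.  159.5] [5. 4.] 90
top dark 51.0 [307 149  18   7] ell [315.7 152.4] [ 3.9 19.1] 77 rect [315.5 152.7] [ 4.3 17.7] 77
top grey 74.5 [288 149  12  65] ell [308.9 241.5] [16.5 67.7] 0 rect [293.5 181. ] [64. 11.] 90
top grey 1222.5 [306 148  45  72] ell [325.1 185.7] [33.5 70.3] 156 rect [324.3 187.4] [79.7 36.1] 63
scene dark 79.0 [193 155  15  13] ell [200.  161.2] [ 5.7 18.9] 124 rect [199.9 161.1] [17.1  5.8] 31
scene dark 184.5 [215 138  21  15] ell [224.9 145.4] [11.6 22.4] 72 rect [224.9 145.2] [11.4 21.8] 79
scene grey 27.0 [240 179  25  21] ell [252.  189.4] [ 1.6 31.2] 49 rect [252.2 189.3] [ 1.7 31.2] 49
scene grey 127.0 [210 178  49  22] ell [233.9 191.8] [ 8.6 47.5] 67 rect [235.4 192.5] [10.2 52. ] 68
scene grey 358.0 [208 166  51  24] ell [233.8 176.8] [10.3 64.5] 73 rect [231.7 177.2] [11.5 51.9] 75
scene gr
[... 396 characters left out ...]
ial dark 19.5 (182, 218, 7, 5) [184.7 219.8] [4.3 7.6]
top dial dark 18.0 (164, 213, 7, 5) [166.5 215. ] [4.1 7.4]
top dial dark 324.5 (172, 177, 21, 21) [182.4 187.1] [20.7 22. ]
top dial dark 157.5 (203, 170, 17, 53) [211.2 197.6] [ 5.3 61.6]
scene dial white 68.0 (309, 292, 21, 13) [331.2 297.5] [12.4 46.6]
scene dial white 68.5 (265, 264, 14, 25) [270.7 278.2] [ 7.5 33.3]
scene dial white 57.0 (346, 255, 14, 30) [0 0] [0 0]
scene dial white 2128.5 (282, 221, 60, 52) [311.6 246.5] [50.1 59.5]
scene dial dark 19.5 (333, 264, 22, 22) [362.2 290.1] [33.1 36.1]
scene dial dark 375.0 (270, 236, 27, 66) [282.  268.1] [ 9.8 82.5]
scene dial dark 480.5 (299, 229, 26, 28) [312.  242.9] [25.8 27.6]
```

Run:
```python
from h import *
f={}
for n,bx in(("top",(290,165,55,60)),("scene",(195,130,60,45))):
    im=np.load(f"pics/{n}0.npy");v=im.max(2).astype(int);sat=v-im.min(2)
    mk=((v<125)&(sat<30)).astype(np.uint8)
    if n=="top":
        mk=cv2.morphologyEx(mk,cv2.MORPH_OPEN,cv2.getStructuringElement(2,(15,15)))
    else: mk=((v<115)&(v>=45)&(sat<30)).astype(np.uint8)
    c=max(blobs(im,mk,bx),key=cv2.contourArea)
    h=cv2.convexHull(c)
    e=cv2.fitEllipse(h);f[n]=e[0];print(n,cv2.boundingRect(c),e)
    if n=="scene":
        o=im[130:180,195:265,::-1]
    else:o=im[165:220,290:350,::-1]
    o=cv2.resize(o,None,fx=8,fy=8,interpolation=cv2.INTER_CUBIC);o=np.clip(255*(o/255.)**.5,0,255).astype(np.uint8)
    cv2.imwrite(f"pics/fl_{n}.png",o)
a=cv2.imread("pics/fl_top.png");b=cv2.imread("pics/fl_scene.png")
a=cv2.resize(a,(400,367));b=cv2.resize(b,(400,286));g=np.zeros((367,800,3),np.uint8);g[:,:400]=a;g[:286,400:]=b
cv2.imwrite("pics/fl.png",g)
C,err=tri(f["top"],f["scene"]);print("flange",C,err)
print("tail",tri((315.6,152.6),(200,161.1)))
print("bar",tri((323.5,187.9),(224.9,145.2)))
D=plane("top",(182.2,187.3),.118);D2=plane("scene",(311.6,246.5),.118);print("dial",D,D2)
pt=plane("top",(174.8,204.2),.124);ps=plane("scene",(333,241.6),.124);print("ptr",pt,ps)
ct=plane("top",(163,187.4),.128);print("clip",ct)
for X in(pt,ps,ct):
    d=(X-(D+D2)/2)[:2];print(np.hypot(*d),np.degrees(np.arctan2(d[1],d[0])))
```

```text
top (306, 169, 30, 36) ((321.1358947753906, 186.57557678222656), (30.924165725708008, 35.053749084472656), 177.02566528320312)
scene (197, 137, 46, 32) ((221.0415496826172, 154.15591430664062), (29.488670349121094, 48.447818756103516), 68.73096466064453)
flange [ 0.59673858 -0.20184291  0.12878753] 0.011307448758105906
tail (array([ 0.69057674, -0.17268887,  0.17614676]), np.float64(0.0011805300803944246))
bar (array([ 0.58522196, -0.19917469,  0.16543939]), np.float64(0.0012067322113171275))
dial [0.58188294 0.23364862 0.118     ] [0.58557487 0.23631797 0.118     ]
ptr [0.5285811  0.25365024 0.124     ] [0.53154064 0.261327   0.124     ]
clip [0.5794736  0.29094986 0.128     ]
0.05822143398521329 161.29958840423566
0.05846029007712538 153.21617395743996
0.05612810462971212 94.3479995904231
```

View pics/fl.png

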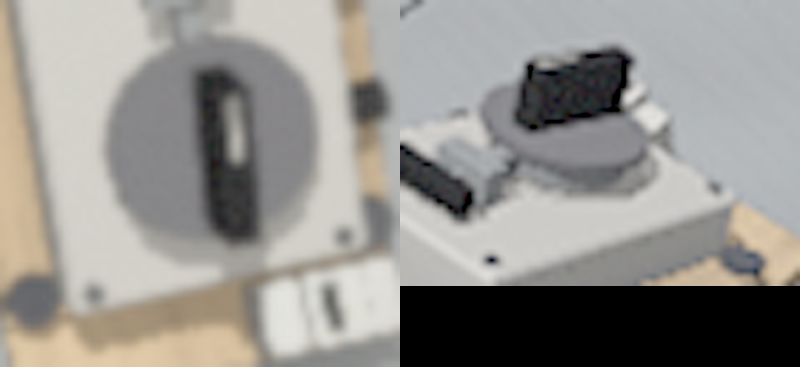

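The flange pictures show the flange ellipse in the top crop at about (212,141). The white line is on the uphill half of the bar, and the enclosure screws are clear in both views. I'll triangulate the screws to get the panel frame.

Run:
```python
from h import *
k=lambda p,s,o:(np.array(p)+.5)/s-.5+np.array(o)
UL,e1=tri(k((100,90),5,(275,135)),k((180,226),5,(175,130)))
UR,e2=tri(k((295,45),5,(275,135)),k((42,134),5,(175,130)))
DL,e3=tri(k((95,293),6.667,(290,165)),k((375,163),5,(175,130)))
DR=UR+DL-UL
print(UL,UR,DL,e1,e2,e3,"DRproj",proj("top",DR),"seen",k((345,237),6.667,(290,165)))
u=(UL-DL);w=UL-UR
print("len",np.linalg.norm(u),np.linalg.norm(w),"yaw u",np.degrees(np.arctan2(u[1],u[0])),"slope",np.degrees(np.arcsin(u[2]/np.linalg.norm(u))),"yaw w",np.degrees(np.arctan2(w[1],w[0]))-90,"dz w",w[2])
Cc=(UR+DL)/2;print("centre",Cc)
for yaw in(11,13):
    y=np.radians(yaw);t=np.radians(25)
    uh=np.array([np.cos(y),np.sin(y),0]);U=uh*np.cos(t)+[0,0,np.sin(t)];A=-uh*np.sin(t)+np.array([0,0,np.cos(t)])
    L=np.cross(A,U)
    # flange-centre on plane parallel to face, height hh above screws
    for hh in(.015,.025,.035):
        o,d=ray("top",k((212,141),6.667,(290,165)));P0=Cc+hh*A;X=o+d*(np.dot(P0-o,A)/np.dot(d,A))
        T=tri((315.6,152.6),(200,161.1))[0]
        print(yaw,hh,X,"in face coords U,L",np.dot(X-Cc,U),np.dot(X-Cc,L),"scene proj",proj("scene",X),"tail rel",[round(float(np.dot(T-X,q)),4) for q in(U,L,A)])
        # bar top ends in top view -> plane 40mm above flange
        P1=X+.04*A
        for p in((225,72),(237,238),(235,97),(237,162)):
            o,d=ray("top",k(p,6.667,(290,165)));Y=o+d*(np.dot(P1-o,A)/np.dot(d,A));print("   bar",p,[round(float(np.dot(Y-X,q)),4) for q in(U,L)])
```

```text
[ 0.69049845 -0.11013643  0.16849043] [ 0.7209506  -0.22870235  0.16979259] [ 0.52468153 -0.15062832  0.09042917] 0.0011975543851232586 0.001818622899720745 0.0007648040285623608 DRproj [340.97293334 199.61830915] seen [341.32240888 200.12321884]
len 0.1876923140541859 0.12242102224736327 yaw u 13.722856772766585 slope 24.576016848079433 yaw w 14.40435025790282 dz w -0.0013021645580863495
centre [ 0.62281607 -0.18966534  0.13011088]
11 0.015 [ 0.59441718 -0.19834965  0.13288954] in face coords U,L -0.025592734305998913 -0.0031059896939980075 scene proj [223.76753723 153.7820078 ] tail rel [0.1083, 0.0068, -0.0028]
   bar (225, 72) [0.0472, -0.0002]
   bar (237, 238) [-0.0332, 0.0014]
   bar (235, 97) [0.0347, -0.0036]
   bar (237, 162) [0.0036, -0.0018]
11 0.025 [ 0.5933585  -0.19636062  0.1436157 ] in face coords U,L -0.021657553896415563 -0.0009515014788766163 scene proj [224.04752667 151.62426361] tail rel [0.1043, 0.0047, -0.0128]
   bar (225, 72) [0.0469, -0.0001]
   bar (237, 238) [-0.0327, 0.0015]
   bar (235, 97) [0.0345, -0.0035]
   bar (237, 162) [0.0038, -0.0017]
11 0.035 
[... 590 characters left out ...]
345, -0.0041]
   bar (237, 162) [0.0036, -0.0013]
13 0.025 [ 0.59335917 -0.19636187  0.14360896] in face coords U,L -0.021673494157997606 0.00010146210856948765 scene proj [224.04734946 151.62562929] tail rel [0.1044, 0.0012, -0.0128]
   bar (225, 72) [0.0469, -0.001]
   bar (237, 238) [-0.0326, 0.0031]
   bar (235, 97) [0.0344, -0.004]
   bar (237, 162) [0.0037, -0.0012]
13 0.035 [ 0.5922971  -0.19436646  0.15436949] in face coords U,L -0.017656972267739816 0.0022846355219052193 scene proj [224.33262985 149.42711027] tail rel [0.1004, -0.001, -0.0228]
   bar (225, 72) [0.0466, -0.0009]
   bar (237, 238) [-0.0322, 0.0032]
   bar (235, 97) [0.0342, -0.0039]
   bar (237, 162) [0.0038, -0.0012]
```

```bash
cat >> h.py <<'E'
from plant import state
Y=np.radians(13.9);T=np.radians(25)
uh=np.array([np.cos(Y),np.sin(Y),0]);U=uh*np.cos(T)+[0,0,np.sin(T)];A=-uh*np.sin(T)+np.array([0,0,np.cos(T)]);L=np.cross(A,U)
X0=np.array([.595,-.197,.1445])
def finger(th,r=.024,gap=0.,drop=.018):
    "TCP and yaw (deg) of tool x for pushing the bar's low end at turn th"
    e=-np.cos(th)*U+np.sin(th)*L;n=np.sin(th)*U+np.cos(th)*L
    P=X0+r*e-.009*n+.038*A
    eh=e[:2]/np.linalg.norm(e[:2]);nh=np.array([eh[1],-eh[0]])
    if nh@n[:2]<0:nh=-nh
    q=P.copy();q[:2]-=(.011+gap)*nh;q[2]-=drop
    clr=q[2]-(X0[2]-((q-X0)[:2]@A[:2])/A[2])
    return q,np.degrees(np.arctan2(nh[1],nh[0])),clr
def pose():
    s=state();R=np.array(s["orientation"]);return np.array(s["position"]),np.degrees(np.arctan2(R[1,0],R[0,0]))
def rows(p,yaw,tg):
    "rows from commanded pose p,yaw to targets, by 45 mm / 8.5 deg limits"
    for q,y in tg:
        dy=(yaw-y+180)%360-180;d=np.array(q)-p
        n=max(1,int(np.ceil(max(np.linalg.norm(d)/.048,abs(dy)/8.5))))
        for i in range(n):
            c,s=np.cos(np.radians(yaw)),np.sin(np.radians(yaw));dd=d/n
            r=np.round([c*dd[0]+s*dd[1],s*dd[0]-c*dd[1],-dd[2]],4);w=round(dy/n,1)
            print(dict(x=float(r[0]),y=float(r[1]),z=float(r[2]),yaw=w))
            p=p+np.array([c*r[0]+s*r[1],s*r[0]-c*r[1],-r[2]]);yaw-=w
    print("end",np.round(p,4),round(yaw,1))
    return p,yaw
E
python3 - <<'E'
from h import *
for th in np.arange(-.2,2.81,.4):print(round(th,2),finger(th))
p,y=pose();q,yy,_=finger(0,gap=.02)
rows(p,y,[((.45,.2,.29),130),((q[0],q[1],.29),yy)])
E
```

```text
-0.2 (array([ 0.56846414, -0.22862415,  0.15175469]), np.float64(116.50760096003837), np.float64(0.022808756340765957))
0.2 (array([ 0.55836583, -0.22129943,  0.15024339]), np.float64(91.29239903996164), np.float64(0.025047965500383462))
0.6 (array([ 0.55171835, -0.21044732,  0.1504208 ]), np.float64(66.85225205437382), np.float64(0.027018714204811597))
1.0 (array([ 0.54975675, -0.198101  ,  0.15225891]), np.float64(44.09656059220515), np.float64(0.028361713346258255))
1.4 (array([ 0.55256356, -0.18646365,  0.15546753]), np.float64(22.784406425348507), np.float64(0.02899620247495402))
1.8 (array([ 0.55939771, -0.17728253,  0.15954008]), np.float64(1.9609588971066854), np.float64(0.028946787609359453))
2.2 (array([ 0.56913307, -0.1717158 ,  0.1638336 ]), np.float64(-19.512740910480638), np.float64(0.028209988394725716))
2.6 (array([ 0.58049016, -0.17045974,  0.16767024]), np.float64(-42.524253650062754), np.float64(0.026765110036014284))
{'x': -0.0347, 'y': -0.0285, 'z': -0.0054, 'yaw': np.float64(3.2)}
{'x': -0.0362, 'y': -0.0265, 'z': -0.0054, 'yaw': np.float64(3.2)}
{'x': -0.0377, 
[... 550 characters left out ...]
z': -0.0054, 'yaw': np.float64(3.2)}
{'x': -0.0418, 'y': -0.0193, 'z': 0.0, 'yaw': np.float64(2.6)}
{'x': -0.0427, 'y': -0.0173, 'z': 0.0, 'yaw': np.float64(2.6)}
{'x': -0.0434, 'y': -0.0154, 'z': 0.0, 'yaw': np.float64(2.6)}
{'x': -0.044, 'y': -0.0134, 'z': 0.0, 'yaw': np.float64(2.6)}
{'x': -0.0446, 'y': -0.0114, 'z': 0.0, 'yaw': np.float64(2.6)}
{'x': -0.0451, 'y': -0.0094, 'z': 0.0, 'yaw': np.float64(2.6)}
{'x': -0.0455, 'y': -0.0073, 'z': 0.0, 'yaw': np.float64(2.6)}
{'x': -0.0457, 'y': -0.0052, 'z': 0.0, 'yaw': np.float64(2.6)}
{'x': -0.0459, 'y': -0.0031, 'z': 0.0, 'yaw': np.float64(2.6)}
{'x': -0.046, 'y': -0.0011, 'z': 0.0, 'yaw': np.float64(2.6)}
end [ 0.5678 -0.2449  0.29  ] 103.6
```

jog_arm([
  {"x":-0.035,"y":-0.028,"z":-0.006,"yaw":3.2,"claw":-1},
  {"x":-0.036,"y":-0.026,"z":-0.006,"yaw":3.2},
  {"x":-0.038,"y":-0.024,"z":-0.006,"yaw":3.2},
  {"x":-0.039,"y":-0.022,"z":-0.006,"yaw":3.2},
  {"x":-0.04,"y":-0.02,"z":-0.005,"yaw":3.2},
  {"x":-0.041,"y":-0.018,"z":-0.005,"yaw":3.2},
  {"x":-0.042,"y":-0.016,"z":-0.005,"yaw":3.2},
  {"x":-0.043,"y":-0.013,"z":-0.005,"yaw":3.2},
  {"x":-0.044,"y":-0.011,"z":-0.005,"yaw":3.2},
  {"x":-0.044,"y":-0.008,"z":-0.005,"yaw":3.2},
  {"x":-0.0445,"y":-0.006,"z":-0.005,"yaw":3.2},
], force=40)

```text
validation failed for argument at $.co...
```

jog_arm([
  {"x":-0.042,"y":-0.019,"yaw":2.6},
  {"x":-0.043,"y":-0.017,"yaw":2.6},
  {"x":-0.0435,"y":-0.015,"yaw":2.6},
  {"x":-0.044,"y":-0.013,"yaw":2.6},
  {"x":-0.0445,"y":-0.011,"yaw":2.6},
  {"x":-0.045,"y":-0.009,"yaw":2.6},
  {"x":-0.0455,"y":-0.007,"yaw":2.6},
  {"x":-0.046,"y":-0.005,"yaw":2.6},
  {"x":-0.046,"y":-0.003,"yaw":2.6},
  {"x":-0.046,"y":-0.001,"yaw":2.6},
  {},
  {},
])

```text
validation failed for argument at $.co...
```

Run:
```python
from h import *
import plant
for n in("top","scene"):
    im=plant.snapshot(n);np.save(f"pics/{n}1.npy",im)
a=cv2.resize(np.load("pics/top1.npy")[130:230,270:370,::-1],(400,400),interpolation=2)
b=cv2.resize(np.load("pics/scene1.npy")[90:190,170:270,::-1],(400,400),interpolation=2)
cv2.imwrite("pics/v1.png",np.clip(255*(np.hstack([a,b])/255.)**.6,0,255).astype(np.uint8))
p,y=pose();print(p,y,state()["joints"],state()["wrist_force"])
q,yy,_=finger(0,gap=.02,drop=.021)
rows(p,y,[(q,yy)])
```

```text
[0.16405589 0.60274775 0.23084626] 164.76978181603812 [ 7.36816231e+01  2.42685654e+01  9.34128184e+01  2.11410880e-03
  6.23715405e+01 -1.08914134e+00] [-0.21456562  0.48526077  0.14786845]
{'x': -0.0306, 'y': -0.0356, 'z': 0.0042, 'yaw': np.float64(3.0)}
{'x': -0.0324, 'y': -0.0339, 'z': 0.0042, 'yaw': np.float64(3.0)}
{'x': -0.0342, 'y': -0.0322, 'z': 0.0042, 'yaw': np.float64(3.0)}
{'x': -0.0358, 'y': -0.0304, 'z': 0.0042, 'yaw': np.float64(3.0)}
{'x': -0.0373, 'y': -0.0284, 'z': 0.0042, 'yaw': np.float64(3.0)}
{'x': -0.0388, 'y': -0.0265, 'z': 0.0042, 'yaw': np.float64(3.0)}
{'x': -0.0401, 'y': -0.0244, 'z': 0.0042, 'yaw': np.float64(3.0)}
{'x': -0.0413, 'y': -0.0223, 'z': 0.0042, 'yaw': np.float64(3.0)}
{'x': -0.0424, 'y': -0.0201, 'z': 0.0042, 'yaw': np.float64(3.0)}
{'x': -0.0434, 'y': -0.0178, 'z': 0.0042, 'yaw': np.float64(3.0)}
{'x': -0.0443, 'y': -0.0155, 'z': 0.0042, 'yaw': np.float64(3.0)}
{'x': -0.0451, 'y': -0.0132, 'z': 0.0042, 'yaw': np.float64(3.0)}
{'x': -0.0457, 'y': -0.0108, 'z': 0.0042, 'yaw': np.float64(3.0)}
{'x': -0.0462, 'y': -0.0084, 'z': 0.0042, 'yaw': np.float64(3.0)}
{'x': -0.0466, 'y': -0.006, 'z': 0.0042, 'yaw': np.float64(3.0)}
{'x': -0.0468, 'y': -0.0035, 'z': 0.0042, 'yaw': np.float64(3.0)}
{'x': -0.0469, 'y': -0.0011, 'z': 0.0042, 'yaw': np.float64(3.0)}
{'x': -0.0469, 'y': 0.0014, 'z': 0.0042, 'yaw': np.float64(3.0)}
{'x': -0.0468, 'y': 0.0039, 'z': 0.0042, 'yaw': np.float64(3.0)}
{'x': -0.0465, 'y': 0.0063, 'z': 0.0042, 'yaw': np.float64(3.0)}
end [ 0.5677 -0.2449  0.1468] 104.8
```

View pics/v1.png

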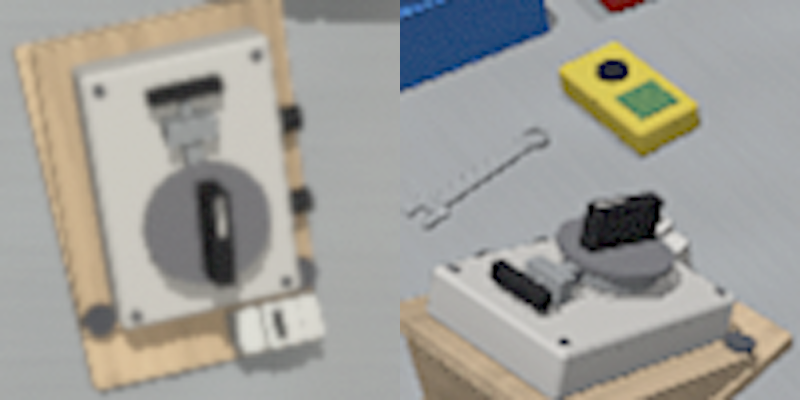

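The arm did not move because both calls were refused. The picture shows the rig unchanged, with the flange at (207,230). I'll retry with every field filled in.

jog_arm([
  {"x":-0.035,"y":-0.028,"z":-0.006,"yaw":3.2,"claw":-1.0},
], force=40)

```text
time_s: 0.3
position: [0.189, 0.569, 0.2365]
orientation: [[-0.95, 0.313, -0.001], [0.313, 0.95, 0.001], [0.001, 0.001, -1.0]]
wrist_force: [0.9, 0.3, -0.6]
opening: 0.858
grasp_force: 0.0
```

All five fields are needed in each row.

jog_arm([
  {"x":-0.036,"y":-0.026,"z":-0.006,"yaw":3.2,"claw":-1},
  {"x":-0.038,"y":-0.024,"z":-0.006,"yaw":3.2,"claw":-1},
  {"x":-0.039,"y":-0.022,"z":-0.006,"yaw":3.2,"claw":-1},
  {"x":-0.04,"y":-0.02,"z":-0.005,"yaw":3.2,"claw":-1},
  {"x":-0.041,"y":-0.018,"z":-0.005,"yaw":3.2,"claw":-1},
  {"x":-0.042,"y":-0.016,"z":-0.005,"yaw":3.2,"claw":-1},
  {"x":-0.043,"y":-0.013,"z":-0.005,"yaw":3.2,"claw":-1},
  {"x":-0.044,"y":-0.011,"z":-0.005,"yaw":3.2,"claw":-1},
  {"x":-0.044,"y":-0.008,"z":-0.005,"yaw":3.2,"claw":-1},
  {"x":-0.0445,"y":-0.006,"z":-0.005,"yaw":3.2,"claw":-1},
], force=40)

```text
time_s: 1.3
position: [0.4512, 0.1997, 0.2906]
orientation: [[-0.635, 0.772, 0.0], [0.772, 0.635, 0.0], [-0.0, 0.0, -1.0]]
wrist_force: [0.3, 0.4, -0.4]
opening: 0.001
grasp_force: 0.0
```

jog_arm([
  {"x":-0.042,"y":-0.019,"z":0,"yaw":2.6,"claw":-1},
  {"x":-0.043,"y":-0.017,"z":0,"yaw":2.6,"claw":-1},
  {"x":-0.0435,"y":-0.015,"z":0,"yaw":2.6,"claw":-1},
  {"x":-0.044,"y":-0.013,"z":0,"yaw":2.6,"claw":-1},
  {"x":-0.0445,"y":-0.011,"z":0,"yaw":2.6,"claw":-1},
  {"x":-0.045,"y":-0.009,"z":0,"yaw":2.6,"claw":-1},
  {"x":-0.0455,"y":-0.007,"z":0,"yaw":2.6,"claw":-1},
  {"x":-0.046,"y":-0.005,"z":0,"yaw":2.6,"claw":-1},
  {"x":-0.046,"y":-0.003,"z":0,"yaw":2.6,"claw":-1},
  {"x":-0.046,"y":-0.001,"z":0,"yaw":2.6,"claw":-1},
  {"x":0,"y":0,"z":0,"yaw":0,"claw":-1},
], force=40)

```text
time_s: 2.4
position: [0.5721, -0.2479, 0.2899]
orientation: [[-0.229, 0.973, 0.001], [0.973, 0.229, -0.002], [-0.002, 0.0, -1.0]]
wrist_force: [0.6, 0.5, 0.4]
opening: 0.002
grasp_force: 0.0
```

Run:
```python
from h import *
p,y=pose();s=state();print(p,y,s["time_s"],s["joints"],s["wrist_force"])
q,yy,_=finger(0,gap=.02,drop=.021)
rows(p,y,[(q,yy)])
```

```text
[ 0.57214005 -0.24786189  0.28993129] 103.26587581918886 2.4 [-2.44840559e+01  2.07200554e+01  9.05530994e+01 -7.26787331e-02
  6.86416393e+01 -3.77235364e+01] [0.57092502 0.5152852  0.38971628]
{'x': 0.0013, 'y': -0.0011, 'z': 0.0474, 'yaw': np.float64(-0.2)}
{'x': 0.0013, 'y': -0.0011, 'z': 0.0474, 'yaw': np.float64(-0.2)}
{'x': 0.0013, 'y': -0.0011, 'z': 0.0474, 'yaw': np.float64(-0.2)}
end [ 0.568  -0.2448  0.1477] 103.9
```

jog_arm([
  {"x":0.001,"y":-0.001,"z":0.045,"yaw":0,"claw":-1},
  {"x":0.001,"y":-0.001,"z":0.045,"yaw":0,"claw":-1},
  {"x":0.001,"y":-0.001,"z":0.03,"yaw":0,"claw":-1},
  {"x":0,"y":0,"z":0.022,"yaw":0,"claw":-1},
  {"x":0,"y":0,"z":0,"yaw":0,"claw":-1},
], force=40)

```text
time_s: 2.9
position: [0.5652, -0.239, 0.1449]
orientation: [[-0.235, 0.972, -0.006], [0.972, 0.235, 0.003], [0.004, -0.006, -1.0]]
wrist_force: [0.8, 0.4, 0.5]
opening: -0.001
grasp_force: 0.0
```

jog_arm([
  {"x":0.006,"y":0,"z":0,"yaw":0,"claw":-1},
  {"x":0.005,"y":0,"z":0,"yaw":0,"claw":-1},
  {"x":0.003,"y":0,"z":0,"yaw":0,"claw":-1},
], force=40)

```text
time_s: 3.2
position: [0.5651, -0.2266, 0.15]
orientation: [[-0.235, 0.972, 0.002], [0.972, 0.235, -0.001], [-0.001, 0.002, -1.0]]
wrist_force: [1.0, -0.4, 0.2]
opening: 0.002
grasp_force: 0.0
```

jog_arm([
  {"x":0.003,"y":0,"z":0,"yaw":0,"claw":-1},
  {"x":0.002,"y":0,"z":0,"yaw":0,"claw":-1},
], force=40)

```text
time_s: 3.4
position: [0.5643, -0.2236, 0.1498]
orientation: [[-0.236, 0.972, 0.003], [0.972, 0.236, -0.004], [-0.004, 0.002, -1.0]]
wrist_force: [0.6, -11.5, -0.4]
opening: -0.004
grasp_force: 5.9
```

jog_arm([
  {"x":0.003,"y":0,"z":0,"yaw":0,"claw":-1},
  {"x":0.002,"y":0,"z":0,"yaw":0,"claw":-1},
], force=40)

```text
time_s: 3.6
position: [0.5625, -0.2206, 0.1493]
orientation: [[-0.235, 0.972, 0.002], [0.972, 0.235, -0.006], [-0.006, 0.001, -1.0]]
wrist_force: [-3.8, -16.9, -2.2]
opening: -0.001
grasp_force: 8.5
```

Run:
```python
from h import *
p,y=pose();c,s=np.cos(np.radians(y)),np.sin(np.radians(y));p=p+.002*np.array([c,s,0])
rows(p,y,[finger(t,gap=-.002,drop=.021)[:2] for t in [.2,.3]+list(np.arange(.4,1.71,.12))])
```

```text
{'x': 0.0001, 'y': -0.0019, 'z': 0.001, 'yaw': np.float64(6.2)}
{'x': -0.0001, 'y': -0.0019, 'z': 0.001, 'yaw': np.float64(6.2)}
{'x': 0.0025, 'y': -0.0017, 'z': 0.0002, 'yaw': np.float64(6.2)}
{'x': 0.0024, 'y': -0.0019, 'z': -0.0, 'yaw': np.float64(6.1)}
{'x': 0.003, 'y': -0.0021, 'z': -0.0001, 'yaw': np.float64(7.3)}
{'x': 0.0029, 'y': -0.0022, 'z': -0.0003, 'yaw': np.float64(7.1)}
{'x': 0.0029, 'y': -0.0023, 'z': -0.0005, 'yaw': np.float64(7.0)}
{'x': 0.0029, 'y': -0.0022, 'z': -0.0005, 'yaw': np.float64(6.8)}
{'x': 0.0028, 'y': -0.0021, 'z': -0.0007, 'yaw': np.float64(6.6)}
{'x': 0.0028, 'y': -0.0022, 'z': -0.0009, 'yaw': np.float64(6.5)}
{'x': 0.0028, 'y': -0.0021, 'z': -0.0009, 'yaw': np.float64(6.4)}
{'x': 0.0027, 'y': -0.002, 'z': -0.0011, 'yaw': np.float64(6.3)}
{'x': 0.0028, 'y': -0.002, 'z': -0.0011, 'yaw': np.float64(6.3)}
{'x': 0.0027, 'y': -0.002, 'z': -0.0012, 'yaw': np.float64(6.2)}
end [ 0.5575 -0.181   0.1544] 12.4
```

jog_arm([
  {"x":0,"y":-0.002,"z":0.001,"yaw":6.2,"claw":-1},
  {"x":0,"y":-0.002,"z":0.001,"yaw":6.2,"claw":-1},
  {"x":0.0025,"y":-0.0017,"z":0,"yaw":6.2,"claw":-1},
  {"x":0.0025,"y":-0.002,"z":0,"yaw":6.1,"claw":-1},
  {"x":0.003,"y":-0.002,"z":0,"yaw":7.3,"claw":-1},
], force=40)

```text
time_s: 4.1
position: [0.5543, -0.2125, 0.1478]
orientation: [[0.32, 0.947, 0.003], [0.947, -0.32, -0.005], [-0.004, 0.005, -1.0]]
wrist_force: [-1.7, -12.8, 2.2]
opening: -0.001
grasp_force: 6.8
```

jog_arm([
  {"x":0.003,"y":-0.0022,"z":-0.0003,"yaw":7.1,"claw":-1},
  {"x":0.003,"y":-0.0023,"z":-0.0005,"yaw":7,"claw":-1},
  {"x":0.003,"y":-0.0022,"z":-0.0005,"yaw":6.8,"claw":-1},
], force=40)

```text
time_s: 4.4
position: [0.5513, -0.2013, 0.1488]
orientation: [[0.638, 0.77, 0.002], [0.77, -0.638, -0.005], [-0.002, 0.004, -1.0]]
wrist_force: [-4.5, -13.7, 2.1]
opening: 0.002
grasp_force: 6.5
```

Run:
```python
from h import *
import plant
np.save("pics/top2.npy",plant.snapshot("top"));np.save("pics/scene2.npy",plant.snapshot("scene"))
a=cv2.resize(np.load("pics/top2.npy")[130:230,270:370,::-1],(400,400),interpolation=2)
b=cv2.resize(np.load("pics/scene2.npy")[90:190,170:270,::-1],(400,400),interpolation=2)
cv2.imwrite("pics/v2.png",np.clip(255*(np.hstack([a,b])/255.)**.6,0,255).astype(np.uint8))
p,y=pose();s=state();print(p,y,s["time_s"],s["wrist_force"],s["wrist_torque"])
for t in(.6,.8,1,1.2):print(t,finger(t,drop=.021)[:2])
```

```text
[ 0.55105786 -0.20031856  0.14870211] 50.47959373814023 4.5 [-2.78905661 -7.3644265   3.61459262] [-1.15330938  0.37982826 -0.05122221]
0.6 (array([ 0.55171835, -0.21044732,  0.1474208 ]), np.float64(66.85225205437382))
0.8 (array([ 0.55012148, -0.20431709,  0.1481446 ]), np.float64(55.25485948666199))
1 (array([ 0.54975675, -0.198101  ,  0.14925891]), np.float64(44.09656059220516))
1.2 (array([ 0.55059698, -0.19207038,  0.15071929]), np.float64(33.31011067364936))
```

View pics/v2.png

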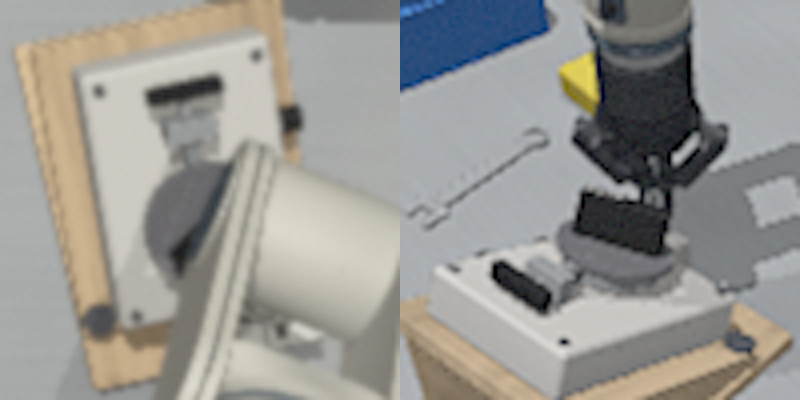

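The picture shows the fingers pushing the bar's low end, the bar visibly turned, and the plunger bar in view at top (185,88), not yet dropped. I'll carry on.

jog_arm([
  {"x":0.003,"y":-0.002,"z":-0.0007,"yaw":6.6,"claw":-1},
  {"x":0.003,"y":-0.002,"z":-0.001,"yaw":6.5,"claw":-1},
  {"x":0.003,"y":-0.002,"z":-0.001,"yaw":6.4,"claw":-1},
  {"x":0.003,"y":-0.002,"z":-0.001,"yaw":6.3,"claw":-1},
  {"x":0.003,"y":-0.002,"z":-0.001,"yaw":6.3,"claw":-1},
], force=40)

```text
time_s: 5.0
position: [0.5545, -0.1831, 0.1525]
orientation: [[0.949, 0.314, -0.004], [0.314, -0.949, -0.002], [-0.004, 0.001, -1.0]]
wrist_force: [-9.9, -8.6, 2.7]
opening: 0.002
grasp_force: 5.8
```

```bash
cat >> h.py <<'E'
def plunger():
    import plant
    im=plant.snapshot("top");v=im.max(2).astype(int);sat=v-im.min(2)
    cs=blobs(im,((v<55)&(sat<30)).astype(np.uint8),(303,143,26,20),20)
    return [(np.round(cv2.minAreaRect(c)[0],2),cv2.contourArea(c)) for c in cs]
def status():
    p,y=pose();s=state();F=np.array(s["wrist_force"]);print(np.round(p,4),round(y,1),s["time_s"],"F",np.round(F,1),"plunger",plunger())
    return p,y
E
python3 - <<'E'
from h import *
p,y=status()
for t in np.arange(1.2,1.9,.1):print(round(t,1),finger(t,drop=.021)[:2])
im=np.load("pics/top0.npy");v=im.max(2).astype(int)
print([cv2.minAreaRect(c)[0] for c in blobs(im,((v<55)&(v-im.min(2)<30)).astype(np.uint8),(303,143,26,20),20)])
c,s=np.cos(np.radians(y)),np.sin(np.radians(y))
rows(p+.002*np.array([c,s,0]),y,[finger(t,gap=-.002,drop=.021)[:2] for t in np.arange(1.5,2.4,.08)])
E
```

```text
[ 0.5545 -0.1831  0.1525] 18.3 5.0 F [-9.9 -8.6  2.7] plunger [(array([315.52, 152.61]), 58.0)]
1.2 (array([ 0.55059698, -0.19207038,  0.15071929]), np.float64(33.31011067364936))
1.3 (array([ 0.55144594, -0.18920061,  0.15156154]), np.float64(28.02277303607232))
1.4 (array([ 0.55256356, -0.18646365,  0.15246753]), np.float64(22.784406425348507))
1.5 (array([ 0.55393463, -0.18388323,  0.15342818]), np.float64(17.57738061466043))
1.6 (array([ 0.55554256, -0.18148064,  0.15443392]), np.float64(12.383446020958923))
1.7 (array([ 0.55736972, -0.17927483,  0.15547468]), np.float64(7.184104228321372))
1.8 (array([ 0.55939771, -0.17728253,  0.15654008]), np.float64(1.9609588971066632))
[(315.5294189453125, 152.61766052246094)]
{'x': -0.0008, 'y': 0.0006, 'z': -0.0009, 'yaw': np.float64(0.7)}
{'x': 0.0018, 'y': -0.0014, 'z': -0.0008, 'yaw': np.float64(4.2)}
{'x': 0.0018, 'y': -0.0012, 'z': -0.0009, 'yaw': np.float64(4.1)}
{'x': 0.0018, 'y': -0.0013, 'z': -0.0008, 'yaw': np.float64(4.2)}
{'x': 0.0018, 'y': -0.0012, 'z': -0.0009, 'yaw': np.float64(4.2)}
{'x': 0.0018, 'y': -0.0013, 'z': -0.0008, 'yaw': np.float64(4.2)}
{'x': 0.0018, 'y': -0.0012, 'z': -0.0009, 'yaw': np.float64(4.3)}
{'x': 0.0018, 'y': -0.0011, 'z': -0.0008, 'yaw': np.float64(4.3)}
{'x': 0.0018, 'y': -0.0012, 'z': -0.0009, 'yaw': np.float64(4.3)}
{'x': 0.0018, 'y': -0.0011, 'z': -0.0008, 'yaw': np.float64(4.4)}
{'x': 0.0019, 'y': -0.0012, 'z': -0.0009, 'yaw': np.float64(4.5)}
{'x': 0.0019, 'y': -0.0012, 'z': -0.0008, 'yaw': np.float64(4.6)}
end [ 0.5759 -0.1716  0.1627] -29.7
```

jog_arm([
  {"x":0.0018,"y":-0.0014,"z":-0.0008,"yaw":4.2,"claw":-1},
  {"x":0.0018,"y":-0.0013,"z":-0.0009,"yaw":4.2,"claw":-1},
  {"x":0.0018,"y":-0.0013,"z":-0.0008,"yaw":4.2,"claw":-1},
], force=40)

```text
time_s: 5.35
position: [0.5585, -0.1772, 0.1546]
orientation: [[0.995, 0.101, -0.005], [0.101, -0.995, -0.001], [-0.005, 0.0, -1.0]]
wrist_force: [-9.5, -6.8, 0.5]
opening: -0.0
grasp_force: 4.4
```

jog_arm([
  {"x":0.0018,"y":-0.0012,"z":-0.0009,"yaw":4.2,"claw":-1},
  {"x":0.0018,"y":-0.0013,"z":-0.0008,"yaw":4.2,"claw":-1},
], force=40)

```text
time_s: 5.55
position: [0.5617, -0.1741, 0.1561]
orientation: [[0.999, -0.045, -0.005], [-0.045, -0.999, -0.0], [-0.005, 0.0, -1.0]]
wrist_force: [-7.6, -4.0, 0.4]
opening: -0.0
grasp_force: 3.8
```

```bash
python3 -c "
from h import *
status();print(finger(1.9,drop=.021))"
```

```text
[ 0.5617 -0.1741  0.1561] -2.6 5.55 F [-7.6 -4.   0.4] plunger [(array([315.52, 152.61]), 58.0)]
(array([ 0.56160759, -0.17551842,  0.15761946]), np.float64(-3.3039251841891177), np.float64(0.02582824677225748))
```

jog_arm([
  {"x":0.0018,"y":-0.0012,"z":-0.0009,"yaw":4.3,"claw":-1},
  {"x":0.0018,"y":-0.0012,"z":-0.0009,"yaw":4.3,"claw":-1},
], force=40)

```text
time_s: 5.8
position: [0.5651, -0.1716, 0.1576]
orientation: [[0.981, -0.194, -0.006], [-0.194, -0.981, 0.001], [-0.006, 0.001, -1.0]]
wrist_force: [-8.7, -2.6, -2.3]
opening: -0.0
grasp_force: 3.8
```

```bash
python3 -c "
from h import *
status();print(finger(2.06,drop=.021))"
```

```text
[ 0.5651 -0.1716  0.1576] -11.2 5.8 F [-8.7 -2.6 -2.3] plunger [(array([315.63, 152.58]), 57.5)]
(array([ 0.56547321, -0.17320193,  0.15934862]), np.float64(-11.856713220318179), np.float64(0.02554812714135815))
```

jog_arm([
  {"x":0.0018,"y":-0.0012,"z":-0.0012,"yaw":4.3,"claw":-1},
  {"x":0.0018,"y":-0.0012,"z":-0.0012,"yaw":4.3,"claw":-1},
], force=40)

```text
time_s: 6.05
position: [0.5693, -0.1696, 0.1598]
orientation: [[0.941, -0.339, -0.006], [-0.339, -0.941, 0.001], [-0.006, 0.001, -1.0]]
wrist_force: [-6.0, 0.0, -3.0]
opening: -0.001
grasp_force: 3.2
```

```bash
python3 -c "
from h import *
status();print(finger(2.22,drop=.021))"
```

```text
[ 0.5693 -0.1696  0.1598] -19.8 6.05 F [-6.  0. -3.] plunger [(array([315.52, 152.61]), 58.0)]
(array([ 0.56967359, -0.17154628,  0.16104178]), np.float64(-20.62178991450366), np.float64(0.02515451559025686))
```

jog_arm([
  {"x":0.0018,"y":-0.0008,"z":-0.001,"yaw":4.4,"claw":-1},
  {"x":0.0018,"y":-0.0008,"z":-0.001,"yaw":4.4,"claw":-1},
], force=40)

```text
time_s: 6.3
position: [0.5741, -0.1691, 0.1619]
orientation: [[0.878, -0.479, -0.004], [-0.479, -0.878, 0.002], [-0.005, 0.001, -1.0]]
wrist_force: [0.6, 1.1, -0.6]
opening: -0.001
grasp_force: 0.2
```

```bash
python3 -c "
from h import *
status();print(finger(2.38,drop=.021))"
```

```text
[ 0.5741 -0.1691  0.1619] -28.6 6.3 F [ 0.6  1.1 -0.6] plunger [(array([315.68, 153.21]), 53.0)]
(array([ 0.57412478, -0.1705875 ,  0.16265571]), np.float64(-29.64682075076231), np.float64(0.024646198230517197))
```

jog_arm([
  {"x":0,"y":0,"z":0,"yaw":0,"claw":-1},
  {"x":0,"y":0,"z":0,"yaw":0,"claw":-1},
  {"x":0,"y":0,"z":0,"yaw":0,"claw":-1},
], force=40)

```text
time_s: 6.65
position: [0.5763, -0.1701, 0.163]
orientation: [[0.88, -0.475, 0.001], [-0.475, -0.88, -0.0], [0.001, -0.0, -1.0]]
wrist_force: [-0.5, 0.9, -0.4]
opening: 0.001
grasp_force: 0.2
```

```bash
python3 -c "
from h import *
status();status();print(proj('top',X0+.105*U-.01*A)-proj('top',X0+.098*U-.01*A))"
```

```text
[ 0.5763 -0.1701  0.163 ] -28.4 6.65 F [-0.5  0.9 -0.4] plunger [(array([311.25, 156.25]), 40.0)]
[ 0.5763 -0.1701  0.163 ] -28.4 6.7 F [-0.5  0.6  0.5] plunger [(array([311.25, 156.25]), 40.0)]
[-0.32230599 -2.20701287]
```

jog_arm([
  {"x":-0.006,"y":0,"z":0,"yaw":0,"claw":-1},
  {"x":-0.014,"y":0,"z":0,"yaw":0,"claw":-1},
  {"x":0,"y":0,"z":-0.04,"yaw":0,"claw":-1},
  {"x":-0.03,"y":0,"z":-0.04,"yaw":0,"claw":-1},
  {"x":-0.04,"y":-0.02,"z":-0.04,"yaw":0,"claw":-1},
  {"x":-0.02,"y":-0.045,"z":0,"yaw":0,"claw":0},
  {"x":-0.02,"y":-0.045,"z":0,"yaw":0,"claw":1},
  {"x":0,"y":-0.048,"z":0,"yaw":0,"claw":1},
  {"x":0,"y":-0.048,"z":0,"yaw":0,"claw":1},
], force=40)

```text
time_s: 7.65
position: [0.564, 0.0687, 0.2767]
orientation: [[0.88, -0.476, 0.001], [-0.476, -0.88, -0.0], [0.001, -0.0, -1.0]]
wrist_force: [1.3, 0.1, 0.1]
opening: 0.68
grasp_force: 0.0
```

Run:
```python
from h import *
import plant
status();print(state()["joints"])
np.save("pics/top3.npy",plant.snapshot("top"));np.save("pics/scene3.npy",plant.snapshot("scene"))
a=cv2.resize(np.load("pics/top3.npy")[130:230,270:370,::-1],(400,400),interpolation=2)
b=cv2.resize(np.load("pics/scene3.npy")[90:190,170:270,::-1],(400,400),interpolation=2)
cv2.imwrite("pics/v3.png",np.clip(255*(np.hstack([a,b])/255.)**.6,0,255).astype(np.uint8))
```

```text
[0.564  0.0687 0.2767] -28.4 7.65 F [1.3 0.1 0.1] plunger [(array([316.16, 155.24]), 71.0)]
[  6.16605213  16.8315126   97.93693933   0.18242923  64.96251501
 124.37523387]
```

View pics/v3.png

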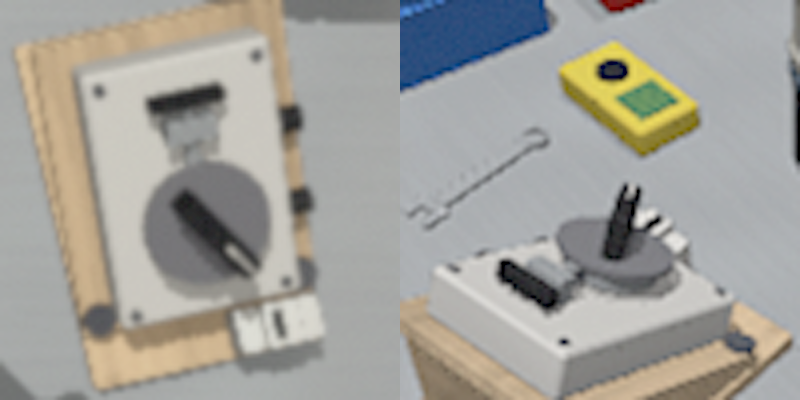

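The picture shows the plunger bar moved towards the knob by about 2.6 px (roughly 8 mm), so the plunger is home. The bar now lies at a diagonal and nothing else has moved. Next I'll measure the dial angles.

```bash
cat >> h.py <<'E'
def polar(im,n,z,D,r0,r1,step=1):
    "mean brightness profile vs azimuth (deg) over radii r0..r1 at height z"
    g=im.min(2).astype(np.float32);az=np.arange(0,360,step);out=[]
    for a in np.radians(az):
        pts=np.array([proj(n,np.array([D[0]+r*np.cos(a),D[1]+r*np.sin(a),z])) for r in np.arange(r0,r1,.001)],np.float32)
        out.append(cv2.remap(g,pts[None,:,0],pts[None,:,1],cv2.INTER_LINEAR).mean())
    return az,np.array(out)
def dips(az,o,th):
    m=o<th;res=[];i=0
    while i<len(az):
        if m[i]:
            j=i
            while j<len(az) and m[j]:j+=1
            w=th-o[i:j];res.append((round(float((az[i:j]*w).sum()/w.sum()),1),j-i,round(float(o[i:j].min()))));i=j
        i+=1
    return res
E
python3 - <<'E'
from h import *
for n,D in(("top",(.5819,.2336)),("scene",(.5856,.2363))):
    im=np.load(f"pics/{n}0.npy")
    a,o=polar(im,n,.124,D,.042,.056);m=np.median(o);print(n,m,"pointer",dips(a,o,m-12))
    for z in(.122,.13):
        a,o=polar(im,n,z,D,.060,.072);print("clip",z,dips(a,o,m-40))
E
```

```text
top 199.48099 pointer [(157.6, 14, 145)]
clip 0.122 [(91.2, 16, 72)]
clip 0.13 [(91.8, 17, 70)]
scene 158.09866 pointer [(157.4, 12, 96), (223.4, 73, 19)]
clip 0.122 [(10.4, 2, 111), (28.0, 1, 116), (45.2, 2, 114), (63.2, 2, 113), (81.0, 1, 117), (93.2, 14, 27), (353.0, 1, 116)]
clip 0.13 [(89.8, 13, 31), (147.2, 2, 106), (165.0, 3, 109)]
```

```bash
python3 -c "
from h import *
p,y=pose();rows(p,y,[((.5837,.235,.24),62)])"
```

```text
{'x': -0.0056, 'y': -0.0141, 'z': 0.0033, 'yaw': np.float64(-8.2)}
{'x': -0.0035, 'y': -0.0148, 'z': 0.0033, 'yaw': np.float64(-8.2)}
{'x': -0.0014, 'y': -0.0151, 'z': 0.0033, 'yaw': np.float64(-8.2)}
{'x': 0.0008, 'y': -0.0151, 'z': 0.0033, 'yaw': np.float64(-8.2)}
{'x': 0.0029, 'y': -0.0149, 'z': 0.0033, 'yaw': np.float64(-8.2)}
{'x': 0.005, 'y': -0.0143, 'z': 0.0033, 'yaw': np.float64(-8.2)}
{'x': 0.007, 'y': -0.0134, 'z': 0.0033, 'yaw': np.float64(-8.2)}
{'x': 0.0089, 'y': -0.0123, 'z': 0.0033, 'yaw': np.float64(-8.2)}
{'x': 0.0105, 'y': -0.0109, 'z': 0.0033, 'yaw': np.float64(-8.2)}
{'x': 0.012, 'y': -0.0093, 'z': 0.0033, 'yaw': np.float64(-8.2)}
{'x': 0.0132, 'y': -0.0075, 'z': 0.0033, 'yaw': np.float64(-8.2)}
end [0.5837 0.2349 0.2396] 62.0
```

jog_arm([
  {"x":-0.0056,"y":-0.014,"z":0.0033,"yaw":-8.2,"claw":1},
  {"x":-0.0035,"y":-0.015,"z":0.0033,"yaw":-8.2,"claw":1},
  {"x":-0.0014,"y":-0.015,"z":0.0033,"yaw":-8.2,"claw":1},
  {"x":0.0008,"y":-0.015,"z":0.0033,"yaw":-8.2,"claw":1},
  {"x":0.003,"y":-0.015,"z":0.0033,"yaw":-8.2,"claw":1},
  {"x":0.005,"y":-0.0143,"z":0.0033,"yaw":-8.2,"claw":1},
  {"x":0.007,"y":-0.0134,"z":0.0033,"yaw":-8.2,"claw":1},
  {"x":0.009,"y":-0.0123,"z":0.0033,"yaw":-8.2,"claw":1},
  {"x":0.0105,"y":-0.011,"z":0.0033,"yaw":-8.2,"claw":1},
  {"x":0.012,"y":-0.0093,"z":0.0033,"yaw":-8.2,"claw":1},
  {"x":0.013,"y":-0.0075,"z":0.0033,"yaw":-8.2,"claw":1},
  {"x":0,"y":0,"z":0,"yaw":0,"claw":1},
], force=30)

```text
time_s: 9.0
position: [0.5834, 0.2323, 0.2392]
orientation: [[0.472, 0.882, -0.001], [0.882, -0.472, -0.0], [-0.001, -0.001, -1.0]]
wrist_force: [-0.3, 0.1, -0.2]
opening: 1.0
grasp_force: 0.0
```

```bash
python3 -c "
from h import *
p,y=pose();print(p,y,state()['joints'],state()['opening']);rows(p,y,[((.5837,.235,p[2]),62),((.5837,.235,.134),62)])"
```

```text
[0.58339624 0.23234867 0.23917089] 61.86775159761075 [2.06292248e+01 2.40376154e+01 9.25740121e+01 1.88188986e-03
 6.34525764e+01 4.87606491e+01] 0.9995799806799522
{'x': 0.0025, 'y': -0.001, 'z': -0.0, 'yaw': np.float64(-0.1)}
{'x': -0.0, 'y': 0.0, 'z': 0.0351, 'yaw': np.float64(-0.0)}
{'x': -0.0, 'y': 0.0, 'z': 0.0351, 'yaw': np.float64(-0.0)}
{'x': -0.0, 'y': 0.0, 'z': 0.0351, 'yaw': np.float64(-0.0)}
end [0.5837 0.235  0.1339] 62.0
```

jog_arm([
  {"x":0.0025,"y":-0.001,"z":0.02,"yaw":0,"claw":1},
  {"x":0,"y":0,"z":0.035,"yaw":0,"claw":1},
  {"x":0,"y":0,"z":0.03,"yaw":0,"claw":1},
  {"x":0,"y":0,"z":0.02,"yaw":0,"claw":1},
  {"x":0,"y":0,"z":0,"yaw":0,"claw":1},
  {"x":0,"y":0,"z":0,"yaw":0,"claw":0.3},
  {"x":0,"y":0,"z":0,"yaw":0,"claw":0.3},
  {"x":0,"y":0,"z":0,"yaw":0,"claw":-1},
  {"x":0,"y":0,"z":0,"yaw":0,"claw":-1},
], force=25)

```text
time_s: 9.9
position: [0.5844, 0.2355, 0.1367]
orientation: [[0.474, 0.881, 0.001], [0.881, -0.474, 0.001], [0.001, 0.001, -1.0]]
wrist_force: [-4.5, 0.9, 5.6]
opening: 0.578
grasp_force: 25.7
```

jog_arm([
  {"x":0,"y":0,"z":-0.001,"yaw":4,"claw":-1},
  {"x":0,"y":0,"z":0,"yaw":7,"claw":-1},
  {"x":0,"y":0,"z":0,"yaw":7,"claw":-1},
  {"x":0,"y":0,"z":0,"yaw":7,"claw":-1},
  {"x":0,"y":0,"z":0,"yaw":7,"claw":-1},
  {"x":0,"y":0,"z":0,"yaw":7,"claw":-1},
  {"x":0,"y":0,"z":0,"yaw":7,"claw":-1},
  {"x":0,"y":0,"z":0,"yaw":7,"claw":-1},
  {"x":0,"y":0,"z":0,"yaw":7,"claw":-1},
  {"x":0,"y":0,"z":0,"yaw":4,"claw":-1},
  {"x":0,"y":0,"z":0,"yaw":2,"claw":-1},
  {"x":0,"y":0,"z":0,"yaw":0,"claw":-1},
], force=40)

```text
time_s: 11.1
position: [0.5851, 0.234, 0.1369]
orientation: [[0.997, -0.075, 0.002], [-0.075, -0.997, -0.001], [0.002, 0.001, -1.0]]
wrist_force: [2.2, -5.4, -1.1]
opening: 0.572
grasp_force: 43.1
```

Run:
```python
from h import *
import plant
p,y=pose();s=state();print(p,y,s["wrist_force"],s["wrist_torque"],s["grasp_force"])
for n,D in(("top",(.5819,.2336)),("scene",(.5856,.2363))):
    im=plant.snapshot(n);np.save(f"pics/{n}4.npy",im)
    for r0,r1,z in((.050,.057,.124),(.06,.072,.126)):
        a,o=polar(im,n,z,D,r0,r1);print(n,r0,np.median(o),dips(a,o,np.median(o)-25))
a=cv2.resize(np.load("pics/top4.npy")[140:230,135:225,::-1],(400,400),interpolation=2)
b=cv2.resize(np.load("pics/scene4.npy")[200:290,265:355,::-1],(400,400),interpolation=2)
cv2.imwrite("pics/v4.png",np.clip(255*(np.hstack([a,b])/255.)**.6,0,255).astype(np.uint8))
```

```text
[0.58514052 0.2339641  0.13691278] -4.296692156974924 [ 2.21150461 -5.37672764 -1.13661379] [-1.16789671 -0.30435365 -0.02260767] 43.077367544174194
top 0.05 137.42633 [(0.0, 1, 112), (12.0, 1, 110), (100.3, 31, 58), (248.0, 81, 43), (348.2, 23, 32)]
top 0.06 146.83073 [(0.9, 4, 73), (13.0, 3, 114), (98.6, 24, 66), (177.2, 25, 96), (232.4, 50, 44), (353.3, 14, 35)]
scene 0.05 136.97691 [(90.0, 5, 92), (205.3, 117, 5)]
scene 0.06 136.43954 [(11.4, 2, 105), (28.0, 1, 111), (45.1, 2, 105), (62.0, 1, 110), (91.4, 13, 28), (216.2, 108, 8), (354.6, 2, 109)]
```

View pics/v4.png

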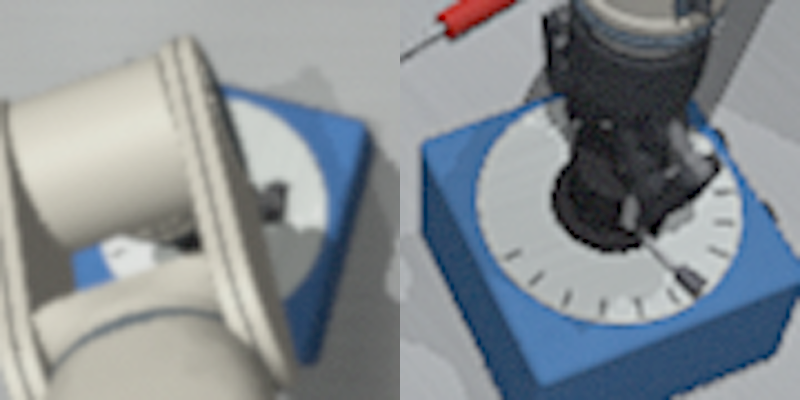

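In the scene view the pointer at (655,245) runs straight into the clip at (688,278). I'll release, back off and check.

jog_arm([
  {"x":0,"y":0,"z":0,"yaw":0,"claw":0.4},
  {"x":0,"y":0,"z":0,"yaw":0,"claw":0.9},
  {"x":0,"y":0,"z":0,"yaw":0,"claw":0.9},
  {"x":0,"y":0,"z":-0.02,"yaw":0,"claw":0.9},
  {"x":0,"y":0,"z":-0.04,"yaw":0,"claw":0.9},
  {"x":0,"y":0,"z":-0.048,"yaw":0,"claw":0.9},
  {"x":-0.045,"y":-0.01,"z":-0.01,"yaw":0,"claw":0.9},
  {"x":-0.045,"y":-0.01,"z":0,"yaw":0,"claw":0.9},
  {"x":-0.045,"y":-0.01,"z":0,"yaw":0,"claw":0.9},
  {"x":0,"y":-0.048,"z":0,"yaw":0,"claw":0.9},
  {"x":0,"y":-0.048,"z":0,"yaw":0,"claw":0.9},
  {"x":0,"y":-0.048,"z":0,"yaw":0,"claw":0.9},
], force=30)

```text
time_s: 12.4
position: [0.462, 0.4205, 0.2547]
orientation: [[0.997, -0.074, 0.001], [-0.074, -0.997, 0.001], [0.001, -0.001, -1.0]]
wrist_force: [0.5, 0.0, 0.2]
opening: 0.951
grasp_force: 0.0
```

jog_arm([
  {"x":-0.02,"y":-0.045,"z":0,"yaw":0,"claw":0.9},
  {"x":-0.02,"y":-0.045,"z":0,"yaw":0,"claw":0.9},
  {"x":-0.02,"y":-0.045,"z":0,"yaw":0,"claw":0.9},
  {"x":0,"y":0,"z":0,"yaw":0,"claw":0.9},
  {"x":0,"y":0,"z":0,"yaw":0,"claw":0.9},
], force=30)

```text
time_s: 12.9
position: [0.4151, 0.5558, 0.2534]
orientation: [[0.998, -0.063, -0.006], [-0.063, -0.998, 0.004], [-0.006, -0.003, -1.0]]
wrist_force: [0.2, 0.2, -1.3]
opening: 0.95
grasp_force: 0.0
```

Run:
```python
from h import *
import plant
status()
for n,D in(("top",(.5819,.2336)),("scene",(.5856,.2363))):
    im=plant.snapshot(n);np.save(f"pics/{n}5.npy",im)
    for r0,r1,z in((.042,.053,.124),(.06,.072,.126)):
        a,o=polar(im,n,z,D,r0,r1);print(n,r0,np.median(o),dips(a,o,np.median(o)-(12 if r0<.05 else 40)))
a=cv2.resize(np.load("pics/top5.npy")[140:230,135:225,::-1],(400,400),interpolation=2)
b=cv2.resize(np.load("pics/scene5.npy")[200:290,265:355,::-1],(400,400),interpolation=2)
cv2.imwrite("pics/v5.png",np.clip(255*(np.hstack([a,b])/255.)**.6,0,255).astype(np.uint8))
```

```text
[0.4151 0.5558 0.2534] -3.6 12.9 F [ 0.2  0.2 -1.3] plunger [(array([316.13, 155.08]), 70.0)]
top 0.042 203.08896 [(90.1, 15, 152)]
top 0.06 203.28613 [(91.5, 16, 71)]
scene 0.042 162.68243 [(89.4, 12, 93), (221.9, 76, 15)]
scene 0.06 164.30722 [(91.5, 13, 28), (131.0, 1, 124), (149.1, 2, 114), (166.7, 2, 120)]
```

View pics/v5.png

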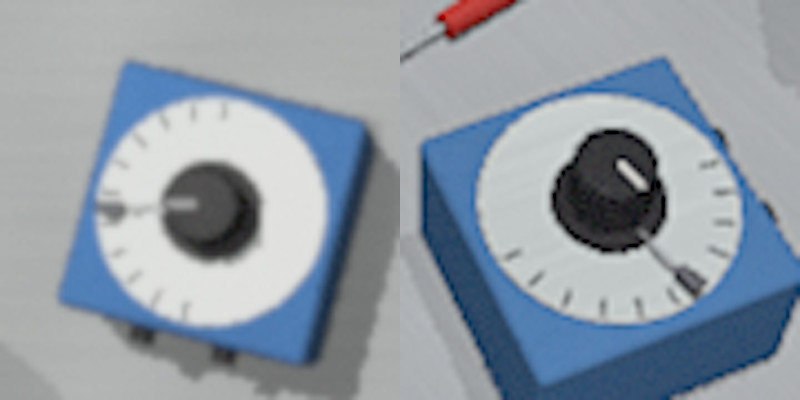

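The pointer is at 90° against the clip at 91.5°, an error of about 2 mm in both views. The plunger is still home and the arm is clear.

```bash
python3 -c "
from plant import close_job;print(close_job())"
```

```text
the job is handed in; nothing more can be done
None
```

The job is handed in after about 13 s of the 67 s allowed: the cam knob is locked with its plunger home, the dial's pointer stands about 2 mm from the marker clip by camera, and the arm was clear of everything. I saw no bystander move in the pictures of the rig and transformer, but I did not measure each one, and `close_job()` gave no verdict.

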